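# Roll the crock weight home in its drying stand

## Task

The washed stoneware crock weight stands on its edge on the worktop. Roll it on its rim, without lifting it or letting it lean over, along the worktop, over the sill and between the wires of the drying stand until it meets the sprung buffer; press it gently but firmly into the buffer for about a second, never ramming it. Then ease off slowly so that the weight stays standing on its rim against the buffer, and leave the other things where they are.

Things in the scene. Friction and masses are not known exactly. Their poses are not given: they have to be found in the camera images.
- weight_centre (a point): Centre of the crock weight: white glazed stoneware disc, 100 mm across, 24 mm thick, about 0.45 kg, standing on its rim (centre 50 mm up). z: its level axis; x: from the centre to its 15 mm finger hole near the rim, up at the start. Slippery (friction 0.35): pushed from behind at mid-height by something upright it rolls, and runs on only some mm. Topples if leaned over 13 degrees.
- stand: Fixed steel drying stand. Origin on the worktop in the middle of its lane, which runs along local y: mouth at +y, the weight enters towards -y; z up. Two 5 mm wires each side, up to 33 mm high, leave a slot 30 mm wide inwards of y = +50 mm, flaring to 63 mm at y = +100 mm. The weight starts in front of the mouth, at y = +170 to +230 mm, within 4 mm and 2 degrees of the lane's line.
- stand_mouth (a point): Middle of the stand's sill, the front edge of its base plate (60 mm wide, 3 mm thick; a 3 mm step up to be rolled over with a push of 2 to 5 N), 65 mm from the stand's origin; axes as the stand's.
- buffer_range (a point): Middle of the span in which the buffer's free face may lie: up to 15 mm either way along the stand's y, not measured, found by feel. Buffer: rubber pad 22 mm across, 50 mm up, on a grey back-stop that stays put; faces the mouth, gives 1 mm per 1.5 N, 10 mm at most, and springs back. A steady push of about 7 N at the fingers seats the weight (about 2 N is lost to friction); over 14 N is ramming.
- fish_tin: Bystander: flat round food tin, 86 mm across, 40 mm high; leave alone. Origin at the centre of its underside.
- salt_shaker: Bystander: glass salt shaker with grey top, 44 mm across, 90 mm high; leave alone. Origin at the centre of its underside.
- honey_jar: Bystander: honey jar with a red lid, 60 mm across, 86 mm high; leave alone. Origin at the centre of its underside.
- peeler: Bystander: peeler with a dark green handle, 170 mm long, 18 mm high, lying flat; leave alone. Origin at the centre of its underside.
- teaspoon: Bystander: metal teaspoon, 130 mm long, 11 mm high, lying flat; leave alone. Origin at the centre of its underside.

How it is judged:
By the outcome, as a careful person would: the job done as asked, in the order asked, and still so for the second after the job is handed in, with the robot touching nothing.
It also fails if it takes over 58 s, if anything falls off the work surface, if the arm or the gripper's body presses on something with over 40 N, if the wrist force passes 120 N, or if a joint passes its speed limit or range.

## Robot

A 7-joint arm with a two-finger parallel gripper is mounted at the origin on a cart in front of the work surface, level with it; the furniture and walls round the work are solid. World frame = base frame: x ahead of the robot, y to its left, z up, the work surface at z = 0. Lengths are in m, angles in rad, forces in N, time in s.
With the tool pointing down it reaches from about 0.4 to 0.85 m from the base axis. Payload 10.4 kg.
Tool frame: the origin (TCP) lies on the centre line of the jaws, within the pads' length; the fingertips stand 8 mm ahead of it and the grasp point (between the pads) lies 11 mm behind it (r.finger_overhang is the distance from the TCP to the fingertips, in m); z points along the fingers, y is the line along which they close (so a half turn about z gives the same grasp; the last joint's range is limited). The gripper opens to 87 mm and grips with 3 to 60 N. Pads are 19 mm wide; open, the fingers measure 117 mm over their backs; the gripper's body (75 mm by 190 mm) begins 51 mm behind the grasp point.
Start: joints at [-1.254, 0.332, -0.065, 1.46, 0.022, 1.35, -0.088], TCP at [0.208, 0.589, 0.231] pointing down, gripper open.
Joint ranges: [-2.6, 2.6], [-0.5, 2.12], [-1.47, 1.34], [0.16, 2.42], [-1.27, 4.41], [0.06, 2.06], [-2.6, 2.6]. Speed limits (rad/s): [2.22, 2.22, 2.79, 2.79, 3.14, 3.14, 3.14].

## Interface

Orientations are given as a unit quaternion [x, y, z, w].
In Python, from bench import r, vision gives the robot as it stands.
- The arm moves only by the tool drive_tool, never from a script. Its argument "series" is a list of rows, each a list of 2 entries, a list of its own where there are three numbers: the shift along the world's x, y, z in cm, then the turn about the world's z in degrees. A call has exactly 10 rows; each row shifts and turns the commanded pose from where the row before left it; what a row does not reach is not made up. A row lasts 1/8 s, in which the tool goes at most 62.5 mm and 10.7 degrees, less where a joint would pass 70% of its speed; a pose out of reach is approached as far as the arm can. A call with a gripper value outside its range is refused whole. "hand" is the closure, from 0 (fully open) to 1 (shut), set as the call begins (left out, the last holds). The fingers move at their own pace and stop on an object; "newtons" is the grip in N (left out, the last holds). Time passes only in rows, so rows that do not move let the fingers close, or fill a call up. It gives the time, the measured TCP pose, the force, the opening and the grip force at its end, in the units of the state.
- r.read_state(): the state, without advancing time (a new reading comes with each control period).
- vision.camera(name): name is "scene" or "top" or "wrist"; returns a dict with "color" (420x560x3 uint8, red, green, blue), "intrinsics" (3x3 intrinsics, pixels), "R" (3x3) and "t" (3): a world point X has camera coordinates R X + t; the wrist camera has in their place "mount" (4x4, takes a point from camera to tool coordinates, whose origin is the TCP and whose axes are the flange's). Camera axes: x right, y down, z forward; pixel columns grow to the right and rows downward; lengths in m; the calibration is good to about 2 mm. The wrist camera is an equidistant fisheye: a pixel r from the principal point sees the ray r / f radians off the axis. A picture is of the moment at which its call begins: read the wrist's pose just before it. There is no depth.
- r.close_job(): hands the job in; it is judged then, once.
The state is a dict: "time": time; "joint_positions": joint angles; "joint_vel": joint speeds; "joint_torque": joint torques, N m; "ee_pos": TCP position; "eef_rot": TCP orientation; "ft_force": force on the tool from outside, world axes, zero at the start; "torque": the same for the moment, N m; "width": finger opening in m; "grip_force": force on a finger pad.
Only numpy, scipy, OpenCV 4.12 (cv2) and the standard library are available. Lean on these libraries where they do the work, as an engineer would, in place of code of your own. Each camera call takes 0.05 s, during which the arm holds its last target. There are 200 camera calls.

## Working session

There is one attempt and no reset: what is moved stays moved. The work goes in short steps, Python scripts to look and compute and a tool call to move; the robot and the scene stay as the last step left them, time stands still between calls to the robot, and variables do not carry over. Pictures are saved under pics/ and viewed, at most 10 in all, crops included, and the job is handed in when it is done.

Besides the shell and the picture viewer there is one more tool, called after ">>>" as name(argument=value, ...), one argument or row to a line, values as JSON. drive_tool: Moves the arm, as the interface text tells. Its arguments: {"type":"object","properties":{"series":{"type":"array"},"hand":{"type":"number"},"newtons":{"type":"number"}},"required":["series"]}

```bash
mkdir -p pics
cat > h.py <<'E'
import numpy as np,cv2
from bench import r,vision
def snap(n,f):
    c=vision.camera(n); cv2.imwrite(f'pics/{f}.png',c['color'][:,:,::-1]); np.savez(f'pics/{f}.npz',**c); return c
def world(c,uv,z):
    K,R,t=c['intrinsics'],c['R'],c['t']
    d=R.T@np.linalg.inv(K)@np.array([uv[0],uv[1],1.]); o=-R.T@t
    return o+d*(z-o[2])/d[2]
def proj(c,X):
    p=c['intrinsics']@(c['R']@np.array(X)+c['t']); return p[:2]/p[2]
E
python3 - <<'E'
from h import *
for n in('top','scene'):
    c=snap(n,n+'0'); print(n,-c['R'].T@c['t'],c['R'][2],c['intrinsics'][0,0])
    im=cv2.imread(f'pics/{n}0.png')
a=cv2.imread('pics/top0.png');b=cv2.imread('pics/scene0.png')
print(r.read_state())
E
```

```text
top [ 0.4428885  -0.07983064  0.92824392] [ 0.03359644 -0.00661389 -0.9994136 ] 536.8237509011036
scene [-0.14694494 -0.49811031  0.3958127 ] [ 0.75680557  0.50834215 -0.41089365] 435.719963191679
{'time': 0.1, 'joint_positions': array([-1.25359264,  0.33282276, -0.0646948 ,  1.4608461 ,  0.02162205,
        1.34989222, -0.08851542]), 'joint_vel': array([-8.22787377e-04, -1.32464558e-03,  4.52065082e-04, -2.51550354e-03,
        1.19044420e-03,  1.81459660e-03,  7.27045616e-05]), 'joint_torque': array([ 2.22723909e-03, -6.24536419e+01,  2.49835267e-02, -3.90716743e+01,
       -6.13160245e-02,  3.64510703e-02,  1.06130742e-05]), 'ee_pos': array([0.20821637, 0.58894773, 0.22983005]), 'eef_rot': array([ 1.69083854e-01,  9.85601464e-01, -6.32512555e-04, -6.80955888e-05]), 'ft_force': array([-0.61447636,  0.30551003, -0.27550278]), 'torque': array([-0.03462501, -0.0142063 , -0.00609836]), 'grip_force': 0.0, 'width': 0.08694217113634886}
```

View pics/top0.png

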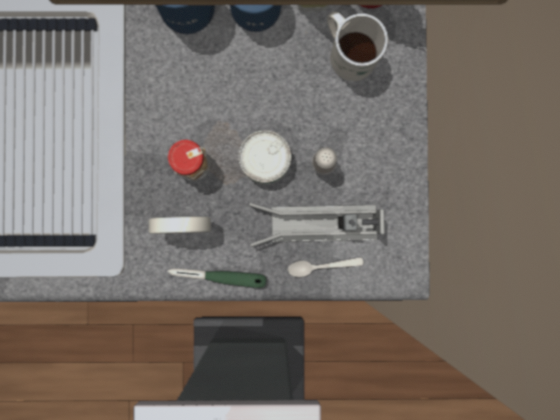

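View pics/scene0.png

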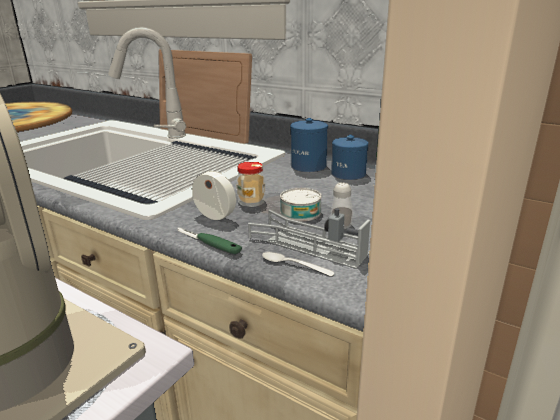

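The top view shows the disc standing at about (180,225), with the lane running right (world −y) from its mouth near u=255 to the back-stop near (382,222). The honey jar is at (187,157), the tin at (265,157), the shaker at (325,158), the peeler at (220,277) and the spoon at (325,266). I'll enlarge this area.

Run:
```python
from h import *
a=cv2.imread('pics/top0.png')[180:290,140:400]
cv2.imwrite('pics/c1.png',cv2.resize(a,None,fx=3,fy=3,interpolation=cv2.INTER_CUBIC))
c=np.load('pics/top0.npz')
for uv,z in[((180,225),.1),((265,222),0),((382,222),.05)]:print(uv,world(c,uv,z))
```

```text
(180, 225) [0.45655228 0.06287813 0.1       ]
(265, 222) [ 0.46297457 -0.06669063  0.        ]
(382, 222) [ 0.46135778 -0.25906925  0.05      ]
```

View pics/c1.png

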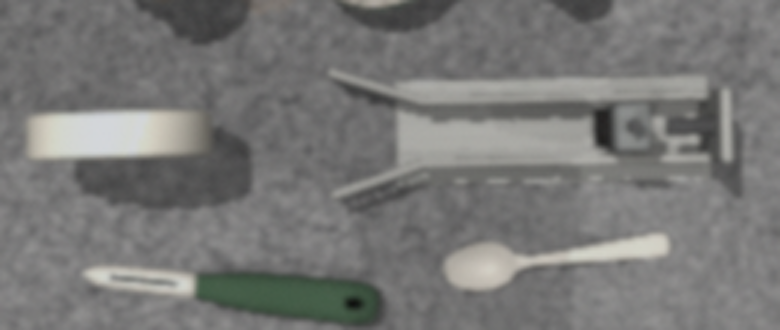

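Run:
```python
from h import *
c=np.load('pics/top0.npz')
P={'wl':(25,137,.05),'wr':(211,131,.05),'wtopL':(70,135,.097),'wtopR':(165,133,.097),
'flareN':(331,72,.033),'flareF':(337,195,.033),'kneeN':(415,102,.0305),'kneeF':(428,163,.0305),
'endN':(706,101,.0305),'endF':(708,157,.0305),'sillN':(397,83,.003),'sillF':(397,166,.003),'sillM':(397,125,.003),
'pad':(596,130,.05),'padN':(600,108,.05),'padF':(600,150,.05),'backN':(726,88,.06),'backF':(726,160,.06)}
for k,(u,v,z) in P.items():print(k,(world(c,(140+u/3-.33,180+v/3-.33),z)*1000).round(1))
for n,(u,v) in dict(honey=(187,157),tin=(265,157),shaker=(325,158)).items():print(n,world(c,(u,v),.06))
c=np.load('pics/scene0.npz')
a=cv2.imread('pics/scene0.png')[160:290,170:380]
cv2.imwrite('pics/c2.png',cv2.resize(a,None,fx=3.8,fy=3.8,interpolation=cv2.INTER_CUBIC))
```

```text
wl [457.  123.7  50. ]
wr [460.   22.5  50. ]
wtopL [457.2  89.6  97. ]
wtopR [458.1  40.7  97. ]
flareN [492.9 -42.2  33. ]
flareF [424.6 -45.4  33. ]
kneeN [476.2 -88.9  30.5]
kneeF [442.2 -96.1  30.5]
endN [ 476.3 -251.4   30.5]
endF [ 445.1 -252.3   30.5]
sillN [488.2 -78.9   3. ]
sillF [440.5 -78.7   3. ]
sillM [464.  -78.8   3. ]
pad [ 459.9 -187.5   50. ]
padN [ 471.9 -189.7   50. ]
padF [ 449.  -189.6   50. ]
backN [ 482.2 -256.7   60. ]
backF [ 443.3 -256.3   60. ]
honey [0.56750959 0.05876567 0.06      ]
tin [ 0.56725681 -0.06777587  0.06      ]
shaker [ 0.56543    -0.16526965  0.06      ]
```

View pics/c2.png

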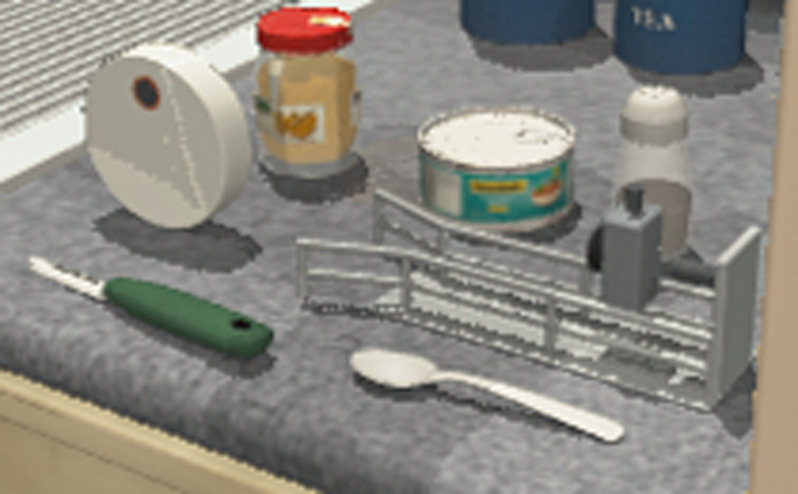

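The enlarged crops show the disc axis near x≈0.4585, y≈0.073, standing upright with its hole up. The lane centre is x≈0.459–0.461, the sill is at y≈-0.079 and the pad face at about y≈-0.188. The distances agree with the task's figures (disc about 217 mm from the stand's origin). I'll close the jaws and turn them so the closing line lies along the lane, then go behind the disc.

>>> drive_tool(
  series=[
    [[1.25, -2.05, 0], 1.95],
    [[1.25, -2.05, 0], 1.95],
    [[1.25, -2.05, 0], 1.95],
    [[1.25, -2.05, 0], 1.95],
    [[1.25, -2.05, 0], 1.95],
    [[1.25, -2.05, 0], 1.95],
    [[1.25, -2.05, 0], 1.95],
    [[1.25, -2.05, 0], 1.95],
    [[1.25, -2.05, 0], 1.95],
    [[1.25, -2.05, 0], 1.95],
  ],
  hand=1,
  newtons=10,
)

```text
time: 1.35
ee_pos: [0.3335, 0.3834, 0.2303]
eef_rot: [-0.001, 1.0, -0.0, -0.0]
ft_force: [-0.1, 1.0, 0.0]
width: 0.0017
grip_force: 0.0
```

>>> drive_tool(
  series=[
    [[1.25, -2.0, 0], 0],
    [[1.25, -2.0, 0], 0],
    [[1.25, -2.0, 0], 0],
    [[1.25, -2.0, 0], 0],
    [[1.25, -2.0, 0], 0],
    [[1.25, -2.0, 0], 0],
    [[1.25, -2.0, 0], 0],
    [[1.25, -2.0, 0], 0],
    [[1.25, -2.0, 0], 0],
    [[1.25, -2.0, 0], 0],
  ],
)

```text
time: 2.6
ee_pos: [0.4585, 0.1835, 0.2303]
eef_rot: [-0.0, 1.0, -0.0, -0.0]
ft_force: [-0.9, -0.5, 0.4]
width: 0.0005
grip_force: 0.0
```

Run:
```python
from h import *
s=r.read_state();print(s['time'],s['ee_pos'],s['eef_rot'],s['joint_positions'],s['ft_force'],s['width'])
```

```text
2.6 [0.4584741  0.18348567 0.23030349] [-2.75220797e-04  9.99999928e-01 -9.61348377e-05 -2.42515218e-04] [-0.72329942  0.03438259  0.25729114  1.81148023 -0.00913277  1.29739133
  1.10766361] [-0.88409797 -0.51653612  0.38596324] 0.0004535570096107507
```

>>> drive_tool(
  series=[
    [[0, 0, -2.0], 0],
    [[0, 0, -2.0], 0],
    [[0, 0, -2.0], 0],
    [[0, 0, -2.0], 0],
    [[0, 0, -2.0], 0],
    [[0, 0, -2.0], 0],
    [[0, 0, -2.0], 0],
    [[0, 0, -2.0], 0],
    [[0, 0, -1.0], 0],
    [[0, 0, -0.9], 0],
  ],
)

```text
time: 3.85
ee_pos: [0.4584, 0.1843, 0.0513]
eef_rot: [-0.0, 1.0, 0.0, 0.0]
ft_force: [-0.7, 0.3, 0.1]
width: 0.0005
grip_force: 0.0
```

>>> drive_tool(
  series=[
    [[0, -0.5, 0], 0],
    [[0, -0.5, 0], 0],
    [[0, -0.5, 0], 0],
    [[0, -0.4, 0], 0],
    [[0, -0.3, 0], 0],
    [[0, -0.3, 0], 0],
    [[0, -0.3, 0], 0],
    [[0, -0.3, 0], 0],
    [[0, -0.2, 0], 0],
    [[0, -0.2, 0], 0],
  ],
)

```text
time: 5.1
ee_pos: [0.4583, 0.1492, 0.0516]
eef_rot: [-0.0, 1.0, 0.0, -0.0]
ft_force: [0.8, -0.4, -0.7]
width: 0.0007
grip_force: 0.0
```

Run:
```python
from h import *
snap('scene','s1');snap('top','t1')
a=cv2.imread('pics/s1.png')[140:290,150:380];b=cv2.imread('pics/t1.png')[150:290,120:400]
a=cv2.resize(a,(500,326));b=cv2.resize(b,(500,250))
cv2.imwrite('pics/c3.png',np.vstack([a,b]))
s=r.read_state();print(s['time'],s['ee_pos'],s['ft_force'])
```

```text
5.2 [0.4582964  0.14907477 0.05156931] [-0.04036119 -0.06467835 -0.57549621]
```

View pics/c3.png

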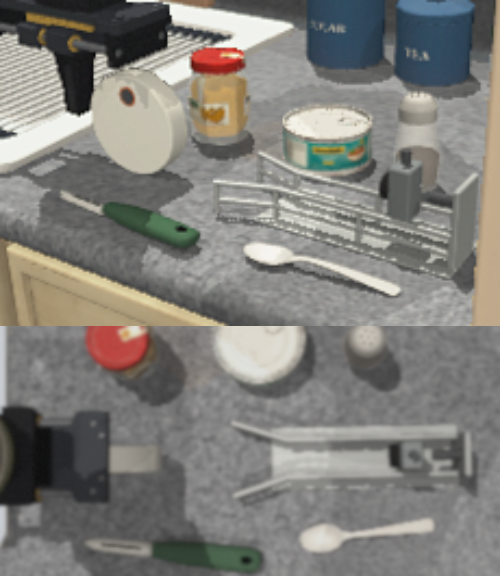

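The scene shows the fingers about 10 mm behind the disc, with the gripper body above its rim and clear of it. In the top view the tool is in line with the lane. Now I'll make gentle contact and start rolling.

>>> drive_tool(
  series=[
    [[0, -0.2, 0], 0],
    [[0, -0.2, 0], 0],
    [[0, -0.2, 0], 0],
    [[0, -0.15, 0], 0],
    [[0, -0.15, 0], 0],
    [[0, -0.15, 0], 0],
    [[0, -0.15, 0], 0],
    [[0, -0.15, 0], 0],
    [[0, -0.2, 0], 0],
    [[0, -0.2, 0], 0],
  ],
)

```text
time: 6.45
ee_pos: [0.4583, 0.1317, 0.0516]
eef_rot: [-0.0, 1.0, 0.0, -0.0]
ft_force: [1.1, 0.4, -0.1]
width: 0.0002
grip_force: 0.4
```

>>> drive_tool(
  series=[
    [[0, -0.2, 0], 0],
    [[0, -0.2, 0], 0],
    [[0, -0.2, 0], 0],
    [[0, -0.2, 0], 0],
    [[0, -0.2, 0], 0],
    [[0, -0.2, 0], 0],
    [[0, -0.2, 0], 0],
    [[0, -0.2, 0], 0],
    [[0, -0.2, 0], 0],
    [[0, -0.2, 0], 0],
  ],
)

```text
time: 7.7
ee_pos: [0.4583, 0.1116, 0.0516]
eef_rot: [-0.0, 1.0, 0.0, 0.0]
ft_force: [-0.4, 0.5, -0.4]
width: 0.0008
grip_force: 0.0
```

Run:
```python
from h import *
snap('scene','s2');snap('top','t2')
a=cv2.imread('pics/s2.png')[140:290,150:380];b=cv2.imread('pics/t2.png')[150:290,120:400]
a=cv2.resize(a,(690,450)) [:, :];b=cv2.resize(b,(690,345))[180:300-30]
cv2.imwrite('pics/c4.png',np.vstack([a,b]))
s=r.read_state();print(s['time'],s['ee_pos'],s['ft_force'])
```

```text
7.8 [0.45829938 0.11154066 0.05158159] [-1.16837557 -0.24911818  0.06081247]
```

View pics/c4.png

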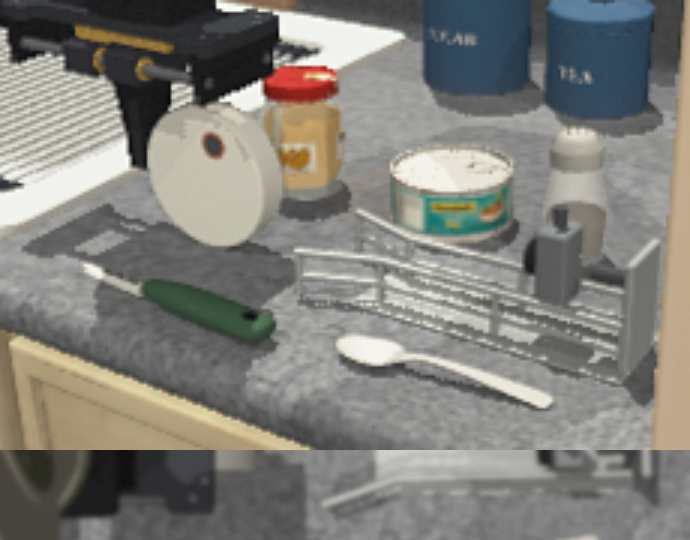

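The disc is upright and has rolled (the hole has turned clockwise), with the finger right behind it and the body above. I'll roll on, checking its heading with image code.

>>> drive_tool(
  series=[
    [[0, -0.25, 0], 0],
    [[0, -0.25, 0], 0],
    [[0, -0.25, 0], 0],
    [[0, -0.25, 0], 0],
    [[0, -0.25, 0], 0],
    [[0, -0.25, 0], 0],
    [[0, -0.25, 0], 0],
    [[0, -0.25, 0], 0],
    [[0, -0.25, 0], 0],
    [[0, -0.25, 0], 0],
  ],
)

```text
time: 9.05
ee_pos: [0.4583, 0.0867, 0.0516]
eef_rot: [-0.0, 1.0, 0.0, 0.0]
ft_force: [0.3, -0.3, 0.2]
width: 0.0007
grip_force: 0.0
```

```bash
cat >> h.py <<'E'
def rim(f):
    c=np.load(f'pics/{f}.npz'); g=c['color'].astype(int)
    m=(g.min(2)>125)&(g[:,:,0]-g[:,:,2]>3)
    n,l,s,ct=cv2.connectedComponentsWithStats(m[205:245,130:330].astype(np.uint8))
    for k in range(1,n):
        if s[k,4]<60: continue
        x,y,w,h=s[k,:4]; print('comp',x+130,y+205,w,h)
        for u in range(x,x+w,max(1,w//6)):
            v=np.where(l[:,u]==k)[0]
            print(u+130,(world(c,(u+130,v.min()+205-.5),.09)*1000).round(1)[:2],(world(c,(u+130,v.max()+205.5),.09)*1000).round(1)[:2])
E
python3 - <<'E'
from h import *
snap('top','t3')
for f in('t1','t2','t3'):print(f);rim(f)
s=r.read_state();print(s['time'],s['ee_pos'],s['ft_force'])
E
```

```text
t1
comp 250 205 80 40
250 [488.4 -44.6] [486.9 -44.6]
263 [485.3 -64.9] [429.1 -64.8]
276 [483.6 -85.2] [433.7 -85.1]
289 [ 485.2 -105.5] [ 432.1 -105.3]
302 [ 483.5 -125.9] [ 433.6 -125.6]
315 [ 483.5 -146.2] [ 441.3 -146. ]
328 [ 485.  -166.6] [ 441.2 -166.3]
comp 182 217 25 15
182 [468.4  61.5] [448.1  61.5]
186 [470.   55.3] [446.6  55.2]
190 [469.9  49.1] [448.1  49. ]
194 [468.4  42.8] [446.5  42.8]
198 [468.3  36.6] [448.1  36.5]
202 [460.5  30.3] [449.6  30.3]
206 [462.1  24.1] [457.4  24.1]
t2
comp 250 205 80 40
250 [488.4 -44.6] [426.  -44.5]
263 [485.3 -64.9] [429.1 -64.8]
276 [485.2 -85.2] [432.1 -85.1]
289 [ 485.2 -105.5] [ 432.1 -105.3]
302 [ 485.1 -125.9] [ 439.8 -125.7]
315 [ 483.5 -146.2] [ 441.3 -146. ]
328 [ 485.  -166.6] [ 441.2 -166.3]
comp 208 218 8 12
208 [466.7  21. ] [452.7  21. ]
209 [468.3  19.4] [449.6  19.4]
210 [468.3  17.9] [449.6  17.8]
211 [468.3  16.3] [449.6  16.3]
212 [468.3  14.7] [449.6  14.7]
213 [468.3  13.2] [449.6  13.2]
214 [468.3  11.6] [449.5  11.6]
215 [468.3  10.1] [457.3  10.1]
t3
comp 130 205 11 40
130 [488.9 142.6] [431.2 142.3]
131 [488.9 141.1] [426.6 140.7]
132 [488.9 139.5] [426.6 139.2]
133 [488.9 138. ] [426.6 137.6]
134 [488.9 136.4] [426.6 136. ]
135 [488.9 134.9] [426.6 134.5]
136 [479.5 133.2] [426.6 132.9]
137 [459.2 131.6] [426.5 131.4]
138 [448.3 129.9] [426.5 129.8]
139 [439.  128.3] [426.5 128.3]
140 [431.2 126.7] [426.5 126.7]
comp 250 205 80 40
250 [488.4 -44.6] [486.9 -44.6]
263 [485.3 -64.9] [430.6 -64.8]
276 [483.6 -85.2] [435.2 -85.1]
289 [ 485.2 -105.5] [ 433.6 -105.3]
302 [ 483.5 -125.9] [ 432.  -125.6]
315 [ 485.1 -146.2] [ 441.3 -146. ]
328 [ 485.  -166.6] [ 441.2 -166.3]
9.1 [0.45828618 0.08625831 0.05156613] [ 0.63227107 -0.0862438  -0.04195171]
```

>>> drive_tool(
  series=[
    [[0, -0.25, 0], 0],
    [[0, -0.25, 0], 0],
    [[0, -0.25, 0], 0],
    [[0, -0.25, 0], 0],
    [[0, -0.25, 0], 0],
    [[0, -0.25, 0], 0],
    [[0, -0.25, 0], 0],
    [[0, -0.25, 0], 0],
    [[0, -0.25, 0], 0],
    [[0, -0.25, 0], 0],
  ],
)

```text
time: 10.35
ee_pos: [0.4583, 0.0616, 0.0516]
eef_rot: [-0.0, 1.0, 0.0, -0.0]
ft_force: [0.2, 0.5, -0.6]
width: -0.0001
grip_force: 0.0
```

>>> drive_tool(
  series=[
    [[0, -0.25, 0], 0],
    [[0, -0.25, 0], 0],
    [[0, -0.25, 0], 0],
    [[0, -0.25, 0], 0],
    [[0, -0.25, 0], 0],
    [[0, -0.25, 0], 0],
    [[0, -0.25, 0], 0],
    [[0, -0.2, 0], 0],
    [[0, -0.2, 0], 0],
    [[0, -0.2, 0], 0],
  ],
)

```text
time: 11.6
ee_pos: [0.4583, 0.0382, 0.0516]
eef_rot: [-0.0, 1.0, 0.0, 0.0]
ft_force: [-0.9, 0.3, 0.6]
width: 0.0005
grip_force: 0.0
```

Run:
```python
from h import *
snap('scene','s4');snap('top','t4')
a=cv2.imread('pics/s4.png')[140:290,170:380];b=cv2.imread('pics/t4.png')[195:250,130:400]
a=cv2.resize(a,(600,429)) [:, :];b=cv2.resize(b,(600,122))
cv2.imwrite('pics/c5.png',np.vstack([a,b]))
s=r.read_state();print(s['time'],s['ee_pos'],s['ft_force'])
```

```text
11.7 [0.45826637 0.03805108 0.05154664] [-0.72590285  1.02883802  0.14404251]
```

View pics/c5.png

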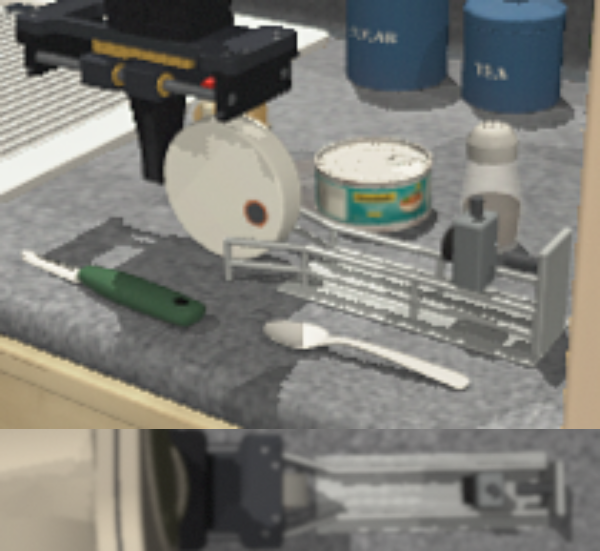

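The disc is upright between the flared wires and on the centreline, with the finger behind it. I'll go on to the sill, slower there.

>>> drive_tool(
  series=[
    [[0, -0.25, 0], 0],
    [[0, -0.25, 0], 0],
    [[0, -0.25, 0], 0],
    [[0, -0.25, 0], 0],
    [[0, -0.25, 0], 0],
    [[0, -0.25, 0], 0],
    [[0, -0.25, 0], 0],
    [[0, -0.25, 0], 0],
    [[0, -0.25, 0], 0],
    [[0, -0.25, 0], 0],
  ],
)

```text
time: 12.95
ee_pos: [0.4583, 0.0131, 0.0516]
eef_rot: [-0.0, 1.0, 0.0, -0.0]
ft_force: [-0.0, -0.1, 1.2]
width: 0.0006
grip_force: 0.0
```

>>> drive_tool(
  series=[
    [[0, -0.15, 0], 0],
    [[0, -0.15, 0], 0],
    [[0, -0.15, 0], 0],
    [[0, -0.15, 0], 0],
    [[0, -0.15, 0], 0],
    [[0, -0.15, 0], 0],
    [[0, -0.15, 0], 0],
    [[0, -0.15, 0], 0],
    [[0, -0.15, 0], 0],
    [[0, -0.15, 0], 0],
  ],
)

```text
time: 14.2
ee_pos: [0.4583, -0.0017, 0.0516]
eef_rot: [-0.0, 1.0, 0.0, 0.0]
ft_force: [-0.2, 2.1, 1.0]
width: 0.0006
grip_force: 0.8
```

>>> drive_tool(
  series=[
    [[0, -0.15, 0], 0],
    [[0, -0.15, 0], 0],
    [[0, -0.15, 0], 0],
    [[0, -0.15, 0], 0],
    [[0, -0.15, 0], 0],
    [[0, -0.15, 0], 0],
    [[0, -0.15, 0], 0],
    [[0, -0.15, 0], 0],
    [[0, -0.15, 0], 0],
    [[0, -0.15, 0], 0],
  ],
)

```text
time: 15.45
ee_pos: [0.4582, -0.017, 0.0515]
eef_rot: [-0.0, 1.0, -0.0, -0.0]
ft_force: [-0.0, 0.4, 0.0]
width: 0.0004
grip_force: 0.2
```

Run:
```python
from h import *
snap('scene','s5')
a=cv2.imread('pics/s5.png')[140:290,170:380]
cv2.imwrite('pics/c6.png',cv2.resize(a,(700,500)))
s=r.read_state();print(s['time'],s['ee_pos'],s['ft_force'])
```

```text
15.5 [ 0.45824077 -0.01719598  0.05153403] [ 0.39416507  0.12379194 -0.22213936]
```

View pics/c6.png

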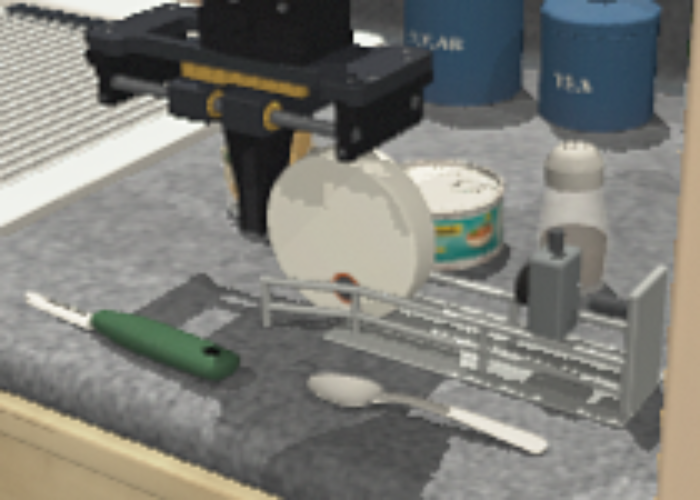

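The disc is over the sill (the force peaked at about 2 N, then dropped), standing upright in the slot with its hole at the bottom. I'll roll on inside the slot.

>>> drive_tool(
  series=[
    [[0, -0.22, 0], 0],
    [[0, -0.22, 0], 0],
    [[0, -0.22, 0], 0],
    [[0, -0.22, 0], 0],
    [[0, -0.22, 0], 0],
    [[0, -0.22, 0], 0],
    [[0, -0.22, 0], 0],
    [[0, -0.22, 0], 0],
    [[0, -0.22, 0], 0],
    [[0, -0.22, 0], 0],
  ],
)

```text
time: 16.75
ee_pos: [0.4583, -0.0388, 0.0516]
eef_rot: [-0.0, 1.0, 0.0, 0.0]
ft_force: [0.7, -0.1, 0.0]
width: 0.0003
grip_force: 0.1
```

>>> drive_tool(
  series=[
    [[0, -0.15, 0], 0],
    [[0, -0.15, 0], 0],
    [[0, -0.15, 0], 0],
    [[0, -0.15, 0], 0],
    [[0, -0.15, 0], 0],
    [[0, -0.15, 0], 0],
    [[0, -0.15, 0], 0],
    [[0, -0.15, 0], 0],
    [[0, -0.15, 0], 0],
    [[0, -0.15, 0], 0],
  ],
)

```text
time: 18.0
ee_pos: [0.4583, -0.0538, 0.0516]
eef_rot: [-0.0, 1.0, 0.0, -0.0]
ft_force: [0.3, 0.0, 0.2]
width: 0.0007
grip_force: 0.1
```

>>> drive_tool(
  series=[
    [[0, -0.1, 0], 0],
    [[0, -0.1, 0], 0],
    [[0, -0.1, 0], 0],
    [[0, -0.1, 0], 0],
    [[0, -0.1, 0], 0],
    [[0, -0.1, 0], 0],
    [[0, -0.1, 0], 0],
    [[0, -0.1, 0], 0],
    [[0, -0.1, 0], 0],
    [[0, -0.1, 0], 0],
  ],
)

```text
time: 19.25
ee_pos: [0.4583, -0.0638, 0.0516]
eef_rot: [-0.0, 1.0, 0.0, -0.0]
ft_force: [0.4, 0.1, -0.0]
width: 0.0007
grip_force: 0.1
```

>>> drive_tool(
  series=[
    [[0, -0.06, 0], 0],
    [[0, -0.06, 0], 0],
    [[0, -0.06, 0], 0],
    [[0, -0.06, 0], 0],
    [[0, -0.06, 0], 0],
    [[0, -0.06, 0], 0],
    [[0, -0.06, 0], 0],
    [[0, -0.06, 0], 0],
    [[0, -0.06, 0], 0],
    [[0, 0, 0], 0],
  ],
)

```text
time: 20.5
ee_pos: [0.4583, -0.0692, 0.0516]
eef_rot: [-0.0, 1.0, 0.0, -0.0]
ft_force: [0.4, -0.5, 0.8]
width: 0.0005
grip_force: 0.0
```

Run:
```python
from h import *
snap('scene','s6')
a=cv2.imread('pics/s6.png')[140:290,190:380]
cv2.imwrite('pics/c7.png',cv2.resize(a,(760,600),interpolation=cv2.INTER_CUBIC))
s=r.read_state();print(s['time'],s['ee_pos'],s['ft_force'])
```

```text
20.55 [ 0.4582623  -0.06916131  0.05155631] [-0.690035   -0.23933366  0.51931205]
```

View pics/c7.png

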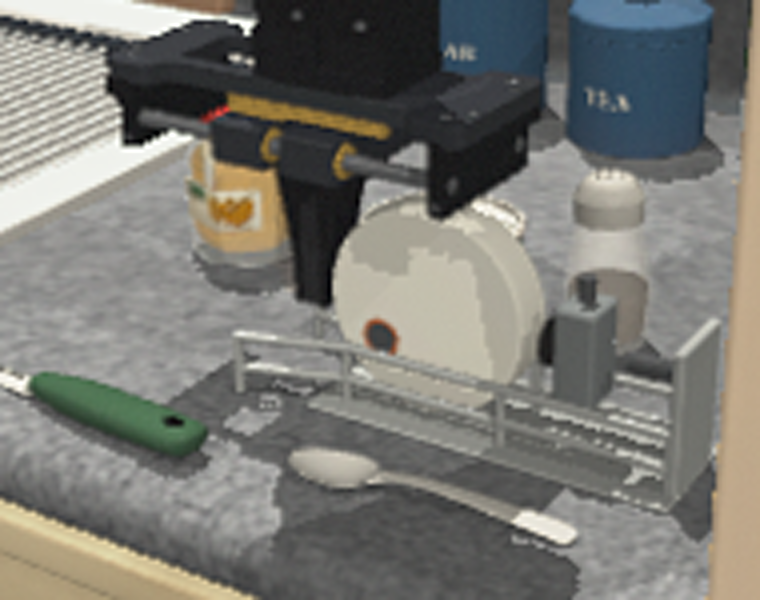

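The disc stands upright a few mm from the dark pad at (548,340). I'll keep creeping forward.

>>> drive_tool(
  series=[
    [[0, -0.06, 0], 0],
    [[0, -0.06, 0], 0],
    [[0, -0.06, 0], 0],
    [[0, -0.06, 0], 0],
    [[0, -0.06, 0], 0],
    [[0, -0.06, 0], 0],
    [[0, -0.06, 0], 0],
    [[0, -0.06, 0], 0],
    [[0, 0, 0], 0],
    [[0, 0, 0], 0],
  ],
)

```text
time: 21.8
ee_pos: [0.4583, -0.0739, 0.0516]
eef_rot: [-0.0, 1.0, 0.0, -0.0]
ft_force: [-1.0, 0.7, 0.7]
width: 0.0007
grip_force: 0.0
```

>>> drive_tool(
  series=[
    [[0, -0.05, 0], 0],
    [[0, -0.05, 0], 0],
    [[0, -0.05, 0], 0],
    [[0, -0.05, 0], 0],
    [[0, -0.05, 0], 0],
    [[0, -0.05, 0], 0],
    [[0, -0.05, 0], 0],
    [[0, -0.05, 0], 0],
    [[0, 0, 0], 0],
    [[0, 0, 0], 0],
  ],
)

```text
time: 23.05
ee_pos: [0.4584, -0.0776, 0.0517]
eef_rot: [-0.0, 1.0, 0.0, 0.0]
ft_force: [0.3, 3.7, 1.4]
width: 0.0005
grip_force: 1.8
```

Contact is felt at 3.7 N, so I'll press on to about 7 N.

>>> drive_tool(
  series=[
    [[0, -0.05, 0], 0],
    [[0, -0.05, 0], 0],
    [[0, -0.05, 0], 0],
    [[0, -0.05, 0], 0],
    [[0, 0, 0], 0],
    [[0, 0, 0], 0],
    [[0, 0, 0], 0],
    [[0, 0, 0], 0],
    [[0, 0, 0], 0],
    [[0, 0, 0], 0],
  ],
)

```text
time: 24.3
ee_pos: [0.4585, -0.0794, 0.0517]
eef_rot: [-0.001, 1.0, 0.0, 0.0]
ft_force: [-0.5, 6.8, 1.9]
width: 0.0003
grip_force: 3.0
```

>>> drive_tool(
  series=[
    [[0, -0.03, 0], 0],
    [[0, 0, 0], 0],
    [[0, 0, 0], 0],
    [[0, 0, 0], 0],
    [[0, 0, 0], 0],
    [[0, 0, 0], 0],
    [[0, 0, 0], 0],
    [[0, 0, 0], 0],
    [[0, 0, 0], 0],
    [[0, 0, 0], 0],
  ],
)

```text
time: 25.55
ee_pos: [0.4585, -0.0796, 0.0517]
eef_rot: [-0.001, 1.0, 0.0, 0.0]
ft_force: [0.3, 6.7, 1.8]
width: 0.0006
grip_force: 3.2
```

>>> drive_tool(
  series=[
    [[0, 0.03, 0], 0],
    [[0, 0.03, 0], 0],
    [[0, 0.03, 0], 0],
    [[0, 0.03, 0], 0],
    [[0, 0.03, 0], 0],
    [[0, 0.03, 0], 0],
    [[0, 0.03, 0], 0],
    [[0, 0.03, 0], 0],
    [[0, 0.03, 0], 0],
    [[0, 0.03, 0], 0],
  ],
)

```text
time: 26.8
ee_pos: [0.4583, -0.0773, 0.0516]
eef_rot: [-0.0, 1.0, -0.0, 0.0]
ft_force: [0.4, -0.3, -0.1]
width: 0.0002
grip_force: 0.1
```

>>> drive_tool(
  series=[
    [[0, 0.03, 0], 0],
    [[0, 0.03, 0], 0],
    [[0, 0.03, 0], 0],
    [[0, 0.03, 0], 0],
    [[0, 0.03, 0], 0],
    [[0, 0.03, 0], 0],
    [[0, 0.03, 0], 0],
    [[0, 0.03, 0], 0],
    [[0, 0.03, 0], 0],
    [[0, 0.03, 0], 0],
  ],
)

```text
time: 28.05
ee_pos: [0.4583, -0.0742, 0.0516]
eef_rot: [-0.0, 1.0, 0.0, 0.0]
ft_force: [-0.7, -0.4, 1.2]
width: 0.0006
grip_force: 0.0
```

Force is down to zero. I'll back clear along the lane, then look.

>>> drive_tool(
  series=[
    [[0, 0.05, 0], 0],
    [[0, 0.1, 0], 0],
    [[0, 0.2, 0], 0],
    [[0, 0.3, 0], 0],
    [[0, 0.5, 0], 0],
    [[0, 0.7, 0], 0],
    [[0, 1.0, 0], 0],
    [[0, 1.0, 0], 0],
    [[0, 1.0, 0], 0],
    [[0, 1.0, 0], 0],
  ],
)

```text
time: 29.3
ee_pos: [0.4583, -0.0149, 0.0516]
eef_rot: [-0.0, 1.0, 0.0, -0.0]
ft_force: [0.0, -0.0, -0.6]
width: 0.0007
grip_force: 0.0
```

>>> drive_tool(
  series=[
    [[0, 1.5, 0], 0],
    [[0, 1.5, 0], 0],
    [[0, 1.5, 0], 0],
    [[0, 1.5, 0], 0],
    [[0, 0, 1.5], 0],
    [[0, 0, 1.5], 0],
    [[0, 0, 1.5], 0],
    [[0, 0, 1.5], 0],
    [[0, 0, 1], 0],
    [[0, 0, 0], 0],
  ],
)

```text
time: 30.55
ee_pos: [0.4587, 0.0444, 0.1224]
eef_rot: [-0.0, 1.0, 0.0, 0.001]
ft_force: [-0.3, -0.7, 0.2]
width: 0.0002
grip_force: 0.0
```

Run:
```python
from h import *
snap('scene','s8');snap('top','t8')
a=cv2.imread('pics/s8.png')[150:280,220:380];b=cv2.imread('pics/t8.png')[195:250,240:400]
cv2.imwrite('pics/c8.png',np.vstack([cv2.resize(a,(480,390),interpolation=cv2.INTER_CUBIC),cv2.resize(b,(480,165),interpolation=cv2.INTER_CUBIC)]))
s=r.read_state();print(s['time'],s['ee_pos'],s['ft_force'])
```

```text
30.65 [0.4580677  0.04425498 0.12127895] [0.03280351 0.53417813 0.82253796]
```

View pics/c8.png

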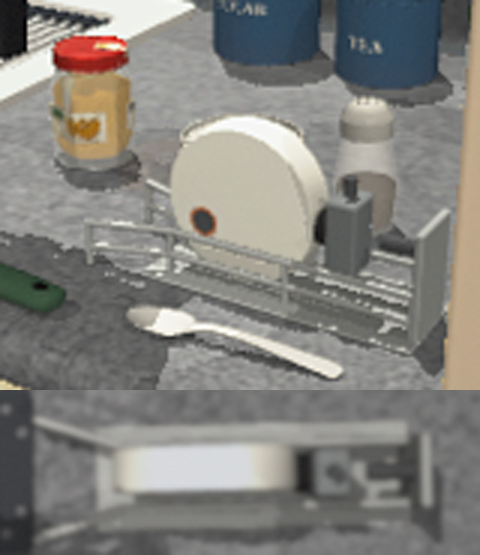

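The weight is upright in the slot with its front edge at the pad, and the bystanders are untouched. I'll check the gap to the pad numerically.

Run:
```python
from h import *
for f in('top0','t8'):
    c=np.load(f'pics/{f}.npz'); print(f,c['color'][218:224,332:346].mean((0,2)).round())
c=np.load('pics/t8.npz')
print('left',c['color'][218:224,272:286].mean((0,2)).round())
for u in(277,278,279,280,338,338.5,339,339.5):print(u,world(c,(u,221),.053)*1000)
s=np.load('pics/s8.npz');t=np.load('pics/s6.npz')
for q in(s,t):
  for v in(222,226,230):print(v,q['color'][v,316:336].mean(1).round())
```

```text
top0 [137. 138. 141. 141. 132. 107.  68.  41.  36.  37.  42.  58.  85. 110.]
t8 [170. 163. 154. 144. 130. 111.  85.  55.  38.  35.  40.  54.  77. 101.]
left [155. 172. 178. 176. 170. 163. 163. 172. 183. 192. 200. 206. 210. 212.]
277 [463.40419591 -87.01216218  53.        ]
278 [463.39966476 -88.64305598  53.        ]
279 [463.3951335 -90.2739894  53.       ]
280 [463.39060212 -91.90496245  53.        ]
338 [ 463.12759398 -186.5692433    53.        ]
338.5 [ 463.12532506 -187.38589502   53.        ]
339 [ 463.1230561  -188.20255666   53.        ]
339.5 [ 463.12078713 -189.01922823   53.        ]
222 [185. 186. 186. 186. 187. 187. 168. 166. 155.  94.  40.  38.  57.  85.
  91.  89.  91.  89.  89.  90.]
226 [185. 184. 185. 185. 186. 187. 166. 167. 101.  36.  33.  34.  56.  85.
  88.  90.  90.  89.  90.  90.]
230 [184. 184. 183. 180. 180. 181. 170. 156. 110.  64.  37.  23.  67.  87.
  89.  89.  89.  89.  90.  90.]
222 [165. 165. 164. 169. 176. 165. 157. 144. 138.  85.  34.  26.  55.  85.
  91.  90.  91.  89.  90.  90.]
226 [163. 165. 164. 172. 152. 137. 134. 138.  85.  36.  30.  30.  57.  85.
  91.  90.  89.  91.  92.  91.]
230 [164. 163. 169. 153. 132. 125. 122. 116.  90.  52.  32.  21.  68.  88.
  90.  89.  90.  89.  92.  91.]
```

Run:
```python
from h import *
for f in('scene0','s8'):
  q=np.load(f'pics/{f}.npz')
  for v in(218,222,224,226,228,230,234):print(v,q['color'][v,310:330].mean(1).round().astype(int), q['color'][v,322])
```

```text
218 [146 147 139 126 103  97  84  69  61  66  81  83 137 144 138 138 134 123
 105 119] [138 138 136]
222 [ 70  71  69  68  66  68  81  84 114 125 122 123 129 128 123  82  45  42
  63  93] [130 130 127]
224 [135 116 132 123 114 116 122 128 126 122 120 121 131 130  93  49  38  38
  64  94] [132 130 130]
226 [108 117 134 151 173 189 184 161 148 144 132 125 124 132  83  37  34  35
  63  92] [124 125 123]
228 [134 136 136 124 104 106 101 106 106 115 129 152 170 173  97  26  27  29
  64  91] [173 173 165]
230 [133 133 131 131 130 128 127 133 138 137 121 121 108 103  83  50  31  22
  76  93] [108 108 107]
234 [129 122 119 110 104 101 150 164 153 144 140 136 120 111 110 114 125 129
  98  90] [120 121 118]
218 [185 186 185 185 186 186 187 186 185 188 172 163 167 180 171 169 153 138
 110 106] [174 170 156]
222 [185 186 185 184 185 185 185 186 186 186 187 187 168 166 155  94  40  38
  57  85] [176 171 157]
224 [183 185 185 185 185 185 184 185 186 186 187 169 159 166 132  65  33  37
  58  88] [166 162 148]
226 [185 185 186 185 185 186 185 184 185 185 186 187 166 167 101  36  33  34
  56  85] [173 170 155]
228 [184 185 185 184 184 185 185 184 184 187 185 183 165 169  97  24  28  31
  58  85] [173 169 153]
230 [185 184 184 184 185 185 184 184 183 180 180 181 170 156 110  64  37  23
  67  87] [178 173 159]
234 [176 180 179 180 185 184 185 184 184 186 182 175 139 118 115 120 132 136
  97  84] [145 142 129]
```

The pixels right up to the pad have the disc's warm tint, so the weight is resting against the pad. Handing in.

```bash
python3 -c "
from bench import r
print(r.close_job())"
```

```text
the job is handed in; nothing more can be done
None
```

I rolled the weight over the sill and between the wires, pressed it into the buffer at about 6.8 N for a little over a second, and eased off; it stands upright against the pad, no bystander appears disturbed, and the job was handed in at about 31 s.

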